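# Slide the top-heavy feed crate into its bay

## Robot

A 6-joint arm with a two-finger parallel gripper is mounted at the origin on the work surface. World frame = base frame: x ahead of the robot, y to its left, z up, the work surface at z = 0. Lengths are in m, angles in rad, forces in N, time in s.
With the tool pointing down it reaches from about 0.35 to 0.775 m from the base axis. Payload 5.5 kg.
Tool frame: the origin (TCP) lies midway between the tips of the shut fingers; the grasp point (between the pads) lies 19 mm behind it; z points along the fingers, y is the direction in which the jaws open and shut (so a half turn about z gives the same grasp; the last joint's range is limited). The gripper opens to 85 mm and grips with 20 to 120 N. Pads are 22 mm wide; open, the fingers measure 114 mm over their backs; the gripper's body (76 mm by 85 mm) begins 54 mm behind the grasp point. The pads swing forward as they close: fully open they stand 13 mm farther back than shut.
Start: joints at [-1.243, 0.313, 0.046, 1.304, 0, 1.431], TCP at [0.259, -0.513, 0.231] pointing down, gripper open.
Joint ranges: [-2.76, 2.76], [-0.86, 1.69], [-1.03, 1.26], [-2.2, 2.34], [-1.47, 1.5], [-3.14, 3.14]. Speed limits (rad/s): [2.57, 2.57, 3.14, 3.14, 3.14, 3.14].

## Interface

Orientations are given as a unit quaternion [w, x, y, z].
In Python, from plant import telemetry, eyes, order gives the robot as it stands.
- The arm moves only by the shell command python3 -m pendant 'ROWS'. ROWS is JSON, a list of rows, each an object with "slide": the shift along the tool's x, y, z normalised to -1 to 1, where 1 is 0.3 m, a list of three; "dr": the turn, a rotation vector about the tool's x, y, z normalised to -1 to 1, where 1 is 180 degrees, a list of three; "hand": the finger opening in mm, from 0 to 85.4. In form: [{"slide": [x, y, z], "dr": [rx, ry, rz], "hand": hand}, ...]. A call has 1 to 12 rows; each row is the pose to reach, as a shift and turn from the pose measured when the call began, along the tool's axes at that moment, turning the shorter way round; what a row does not reach only later rows make up. A row lasts 1/10 s, in which the tool goes at most 50 mm and 8.59 degrees, less where a joint would pass 70% of its speed; a pose out of reach is approached as far as the arm can. A call with a number of a shift or a turn outside -1 to 1 is refused whole. A call with a gripper value outside its range is refused whole. The fingers move at their own pace and stop on an object; the grip force is fixed at half the most. Time passes only in rows, so rows that repeat a pose let the fingers close. It gives the time, the measured TCP pose, the force and the opening at its end, in the units of the state.
- telemetry.get_obs(): the state, without advancing time (a new reading comes with each control period).
- eyes.read_camera(name): name is "side" or "top"; returns the picture (400x640x3 uint8, red, green, blue); there is no depth.
- eyes.calibration(name): a dict with "camera_matrix" (3x3 intrinsics, pixels), "position" and "attitude" of the camera in the world. Camera axes: x right, y down, z forward; pixel columns grow to the right and rows downward; lengths in m; the calibration is good to about 2 mm. A picture is of the moment at which its call begins. calibration takes no time and is no camera call.
- order.job_done(): hands the job in, once; it reports no verdict.
The state is a dict: "time_s": time; "joint_pos": joint angles; "joint_velocities": joint speeds; "effort": joint torques, N m; "eef_pos": TCP position; "orientation": TCP orientation; "force": force on the tool from outside, world axes, zero at the start; "moment": the same for the moment, N m; "opening": opening from 0.0 (shut) to 1.0 (fully open).
Only numpy, scipy, OpenCV 4.12 (cv2) and the standard library are available. Lean on these libraries where they do the work, as an engineer would, in place of code of your own. Each camera call takes 0.05 s, during which the arm holds its last target.

## Task

Push the tall wooden crate of billets across the bench into the steel bay behind it, until its far side stands flush against the bay's back stop, then move clear of it. It is top-heavy: touch only the solid wooden band around its foot, push low near the bench so that it slides without rocking or tipping, and never lift it. Leave everything else on the bench where it is.

Things in the scene. Friction and masses are not known exactly. Their poses are not given: they have to be found in the camera images.
- crate: Tall feed crate, pale wood, loose, 0.6 to 1.0 kg, slides at 3 to 10 N; may tip if pushed above 45 mm. Solid foot band 90 (x) by 134 (y) mm, from 8 to 50 mm above the bench, on an 84 by 128 mm rubber underside. Origin: centre of the underside, z up; +x side goes to the stop, -x side faces the robot. Starts 110 to 145 mm short of home, up to 30 mm sideways, 0.15 rad turned.
- crate_top: The slatted upper part of the same crate and its wooden billets, fixed to it: 64 (x) by 124 (y) mm, so its -x face is set back 13 mm behind the foot band's; slats from z = 50 to 160 mm above the bench, billet ends up to 190 mm. Its pose is that of crate (same origin). Not to be touched.
- bay: The crate's steel bay, screwed to the bench, without a floor: back stop and two side guides, open to -x. Origin on the bench, where the crate's origin is when home; +x points into the bay, away from the robot (up to 0.15 rad off straight ahead). The home crate's -x face is at x = -45 mm.
- bay_stop (a point): Middle of the bay's back stop face, at the bay's x = +45 mm, 25 mm above the bench; axes as the bay's. The stop is 176 mm wide and 50 mm high.
- bay_mouth (a point): Middle of the bay's mouth, on the bench at the bay's x = -20 mm; axes as the bay's. Side guides of 4 mm sheet, 40 mm high: inner faces at y = -80 and +80 mm from the stop to x = +10 mm, from there flaring outwards by 0.6 rad to the mouth, 200 mm wide.
- low_crate: Bystander: low open crate of the same wood, 90 by 134 by 70 mm, with short billets, on the left of the bench. Origin under its centre.
- amber: Bystander: closed amber glass bottle, diameter 60, height 130 mm, beside the crate's path (about 190 mm from the bay's centre line) on one side or the other. Origin under its centre.
- tin: Bystander: steel tin, diameter 64, height 100 mm, beside the crate's path on the other side. Origin under its centre.
- block: Bystander: wooden block 130 by 130 by 40 mm on the right, the beaker stands on it. Origin under its centre.
- beaker: Bystander: glass beaker, diameter 90, height 110 mm, on the block. Origin under its centre.
- brush: Bystander: hand brush lying on the right of the bench. Origin near its middle.
- jar: Bystander: glass jar with white cap, diameter 64, height 85 mm, on the left, nearer the robot. Origin under its centre.
Things that resemble listed ones, but are neither listed nor needed, are in the scene too. What is shaped like the crate but blue or purple is not meant.

How it is judged:
At the end, for the whole second after the job is handed in: The tall crate stands upright and at rest on the bench between the guides, its far side within 6 mm of the back stop, within 18 mm of the bay's centre line and square to it within 0.06 rad (x of crate in the frame of bay between -0.006 and 0.006 m and y of crate in the frame of bay between -0.018 and 0.018 m and angle between the x axis of crate and the x axis of bay, either way round below 0.06 rad and angle between crate's own z axis and vertical below 0.03 rad and height (world z) of crate below 0.005 m and linear speed of crate below 0.01 m/s); the robot touches nothing.
It fails at once if the tall crate rocks or tips (more than 0.1 rad) (angle between crate's own z axis and vertical above 0.1 rad).
It fails at once if the tall crate is lifted (origin more than 10 mm above the bench) (height (world z) of crate above 0.01 m).
It fails at once if the robot pushes or grips the crate's upper part, above the foot band (more than 1.5 N) (contact force between any of the arm, the fingers and crate_top above 1.5 N).
It fails at once if a bystander (low crate, amber bottle, tin, block, beaker, brush or jar) is moved more than 20 mm (distance of any of low_crate, amber, tin, block, beaker, brush, jar from where it was at the start of the episode above 0.02 m).
It fails at once if a standing bystander is tipped over (angle between any of low_crate, amber, tin, block, beaker, jar's own z axis and vertical above 0.35 rad).
It also fails if it takes over 50 s, if anything falls off the work surface, if the arm or the gripper's body presses on something with over 40 N, if the wrist force passes 120 N, or if a joint passes its speed limit or range.

## Working session

There is one attempt and no reset: what is moved stays moved. The work goes in short steps, Python scripts to look and compute and a shell command to move; the robot and the scene stay as the last step left them, time stands still between calls to the robot, and variables do not carry over. Pictures are saved under pics/ and viewed, and the job is handed in when it is done.

```bash
ls; mkdir -p pics; python3 - <<'E'
from plant import telemetry, eyes
import cv2,json
o=telemetry.get_obs();print(o)
for n in("side","top"):
    im=eyes.read_camera(n);cv2.imwrite(f"pics/{n}0.png",im[:,:,::-1]);print(n,eyes.calibration(n))
E
```

```text
pics
{'time_s': 0.0, 'joint_pos': array([-1.24259436e+00,  3.14016165e-01,  4.49471862e-02,  1.30360565e+00,
        2.06363457e-05,  1.43116362e+00]), 'joint_velocities': array([ 0.00076458,  0.0020531 , -0.00052334, -0.00161467,  0.00111853,
        0.00075322]), 'effort': array([ 8.19810484e-04, -4.80626929e+01,  2.98533314e+01,  1.93228171e-02,
       -3.29172180e-04, -6.63966716e-06]), 'eef_pos': array([ 0.25910719, -0.51271943,  0.23038691]), 'orientation': array([-9.35951626e-04,  9.72765435e-01,  2.31789832e-01, -7.81440782e-05]), 'force': array([ 0.62744823, -0.91790436, -0.1905366 ]), 'moment': array([-0.03578489,  0.04106161,  0.01229956]), 'opening': 1.0018707467492585}
side {'camera_matrix': array([[482.65843598,   0.        , 316.99675338],
       [  0.        , 482.65843598, 206.27949241],
       [  0.        ,   0.        ,   1.        ]]), 'position': array([-0.32317599,  0.60932571,  0.9404476 ]), 'attitude': array([ 0.19711643, -0.41162469,  0.80734226, -0.37404371])}
top {'camera_matrix': array([[456.96370224,   0.        , 318.36841756],
       [  0.        , 456.96370224, 204.82352414],
       [  0.        ,   0.        ,   1.        ]]), 'position': array([0.28369725, 0.02499307, 1.67464149]), 'attitude': array([-0.04945652,  0.70866849, -0.70096045,  0.06322556])}
```

View pics/side0.png

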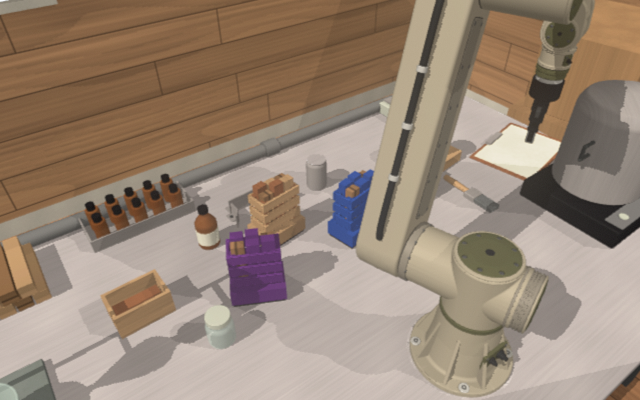

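View pics/top0.png

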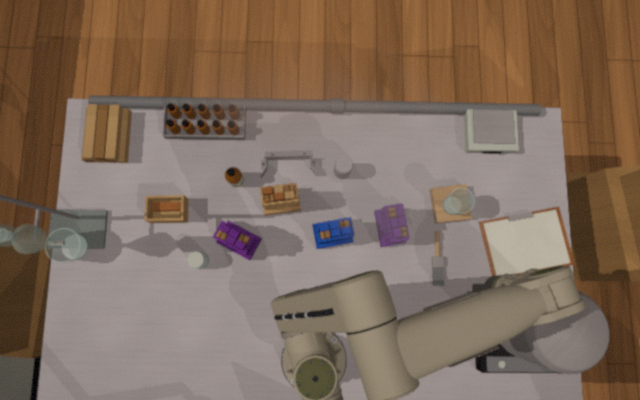

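Candidates in the top view are the pale tall crate (281,197), the blue crate (333,233), the purple crates (237,239) and (391,224), and the low pale crate (165,209). By the description the target is the tall pale one at (281,197). The bay is at about (289,160), the amber bottle at (233,176) and the tin at (343,169). I'll check the choice in close crops.

```bash
python3 - <<'E'
import cv2
t=cv2.imread("pics/top0.png")[135:255,210:370]
cv2.imwrite("pics/topc.png",cv2.resize(t,None,fx=5,fy=5,interpolation=cv2.INTER_CUBIC))
s=cv2.imread("pics/side0.png")[140:260,190:350]
cv2.imwrite("pics/sidec.png",cv2.resize(s,None,fx=5,fy=5,interpolation=cv2.INTER_CUBIC))
E
```

```text
(no output)
```

View pics/topc.png

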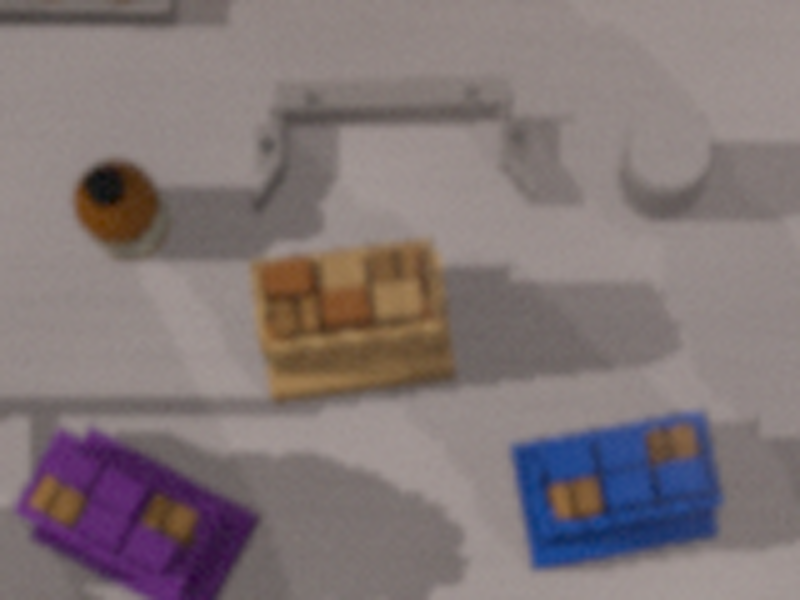

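View pics/sidec.png

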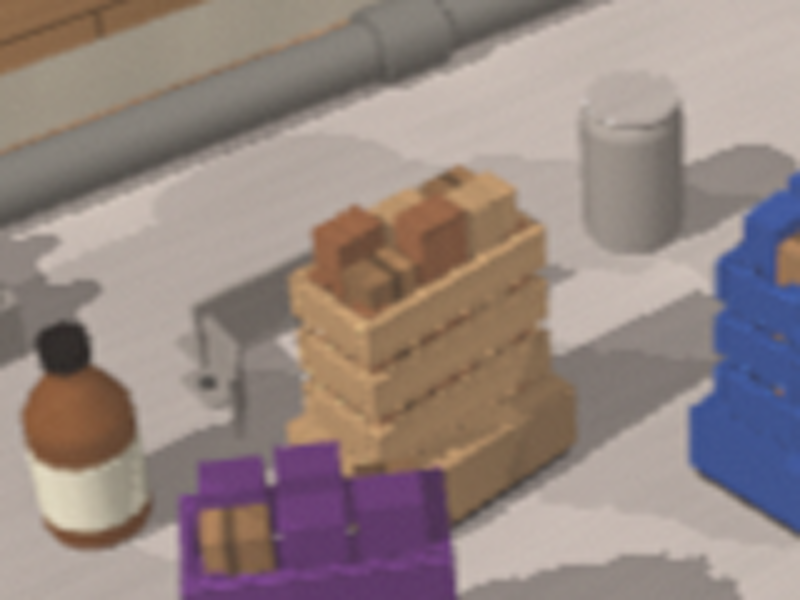

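```bash
cat > h.py <<'E'
import numpy as np,cv2
from scipy.spatial.transform import Rotation as R
from plant import eyes
def cam(n):
    c=eyes.calibration(n);q=np.array(c["attitude"]);return c["camera_matrix"],np.array(c["position"]),R.from_quat(q[[1,2,3,0]]).as_matrix()
def proj(n,P):
    K,p,M=cam(n);c=(np.atleast_2d(P)-p)@M;u=c@K.T;return u[:,:2]/u[:,2:]
def back(n,uv,z):
    K,p,M=cam(n);d=M@np.linalg.solve(K,[*uv,1]);return p+d*(z-p[2])/d[2]
def cp(x,y,o): return ((x+.5)/5-.5+o[0],(y+.5)/5-.5+o[1])
def pose(x,y,a,P):
    P=np.atleast_2d(np.array(P,float));c,s=np.cos(a),np.sin(a);o=P.copy();o[:,0]=x+c*P[:,0]-s*P[:,1];o[:,1]=y+s*P[:,0]+c*P[:,1];return o
def box(hx,hy,z0,z1):
    b=[(-hx,-hy),(hx,-hy),(hx,hy),(-hx,hy)];A=[(*p,z0) for p in b];B=[(*p,z1) for p in b]
    return [(A[i],A[(i+1)%4]) for i in range(4)]+[(B[i],B[(i+1)%4]) for i in range(4)]+[(A[i],B[i]) for i in range(4)]
crate=box(.045,.067,.008,.05)+box(.032,.062,.05,.16)[4:]
def f(s):return [((.045,s*.08,0),(.01,s*.08,0)),((.045,s*.08,.04),(.01,s*.08,.04)),((.01,s*.08,.04),(-.02,s*.1,.04)),((.01,s*.08,0),(-.02,s*.1,0)),((-.02,s*.1,0),(-.02,s*.1,.04))]
bay=f(1)+f(-1)+[((.045,-.088,0),(.045,.088,0)),((.045,-.088,.05),(.045,.088,.05)),((.045,-.088,0),(.045,-.088,.05)),((.045,.088,0),(.045,.088,.05))]
def overlay(src,n,items,o,w,h,out,k=5):
    im=cv2.resize(src[o[1]:o[1]+h,o[0]:o[0]+w],None,fx=k,fy=k,interpolation=cv2.INTER_CUBIC)
    for (po,segs,col) in items:
        for a,b in segs:
            q=proj(n,pose(*po,[a,b]));q=((q-np.array(o)+.5)*k-.5).round().astype(int)
            cv2.line(im,tuple(map(int,q[0])),tuple(map(int,q[1])),col,1,cv2.LINE_AA)
    cv2.imwrite(out,im)
E
python3 - <<'E'
from h import *
o=(210,135)
for l,p,z in [("cr FL",(272,398),.008),("cr FR",(454,377),.008),("stopL50",(280,112),.05),("stopR50",(512,108),.05),("stopL0",(287,122),0),("stopR0",(505,122),0)]:
    print(l,back("top",cp(*p,o),z).round(4))
E
```

```text
cr FL [0.5147 0.1931 0.008 ]
cr FR [0.5319 0.0597 0.008 ]
stopL50 [0.7199 0.189  0.05  ]
stopR50 [0.7254 0.0195 0.05  ]
stopL0 [0.7256 0.1886 0.    ]
stopR0 [0.728  0.0245 0.    ]
```

```bash
python3 - <<'E'
from h import *
C=(.568,.132,.128);B=(.680,.105,.025)
it=[(C,crate,(0,255,0)),(B,bay,(0,0,255))]
overlay(cv2.imread("pics/top0.png"),"top",it,(240,140),110,90,"pics/ov1.png",7)
overlay(cv2.imread("pics/side0.png"),"side",it,(200,160),130,90,"pics/ov2.png",6)
E
```

```text
(no output)
```

View pics/ov1.png

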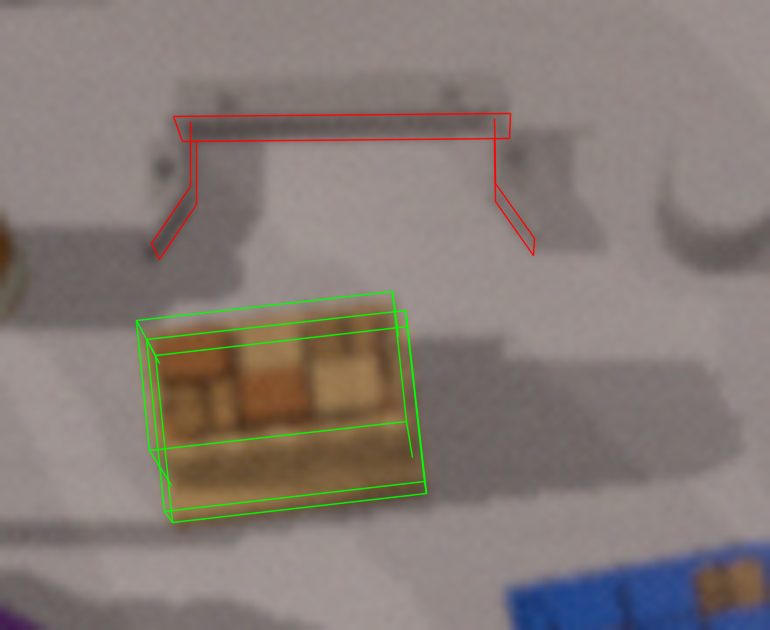

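View pics/ov2.png

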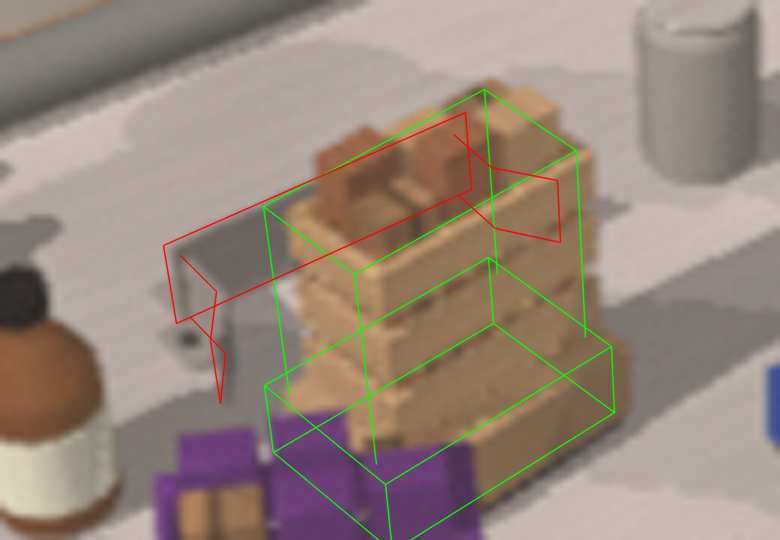

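```bash
python3 - <<'E'
from h import *
overlay(cv2.imread("pics/side0.png"),"side",[],(225,165),90,75,"pics/s10.png",8)
overlay(cv2.imread("pics/top0.png"),"top",[],(250,140),90,75,"pics/t10.png",8)
E
```

```text
(no output)
```

View pics/s10.png

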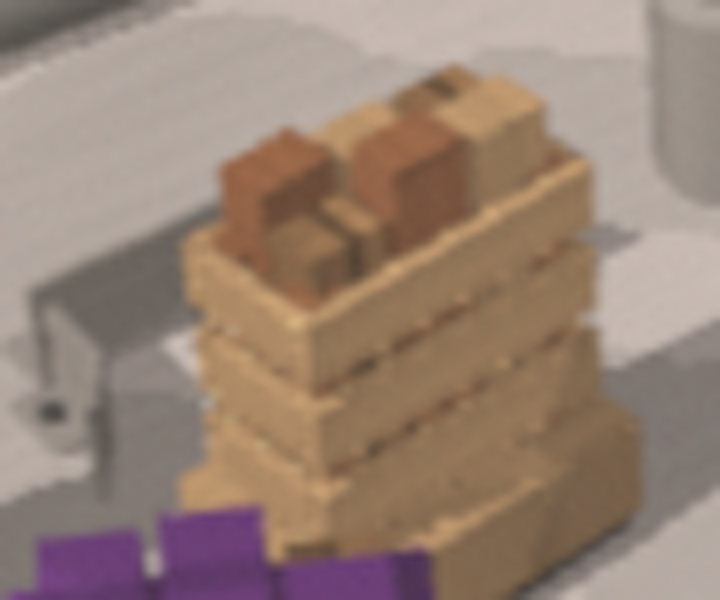

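View pics/t10.png

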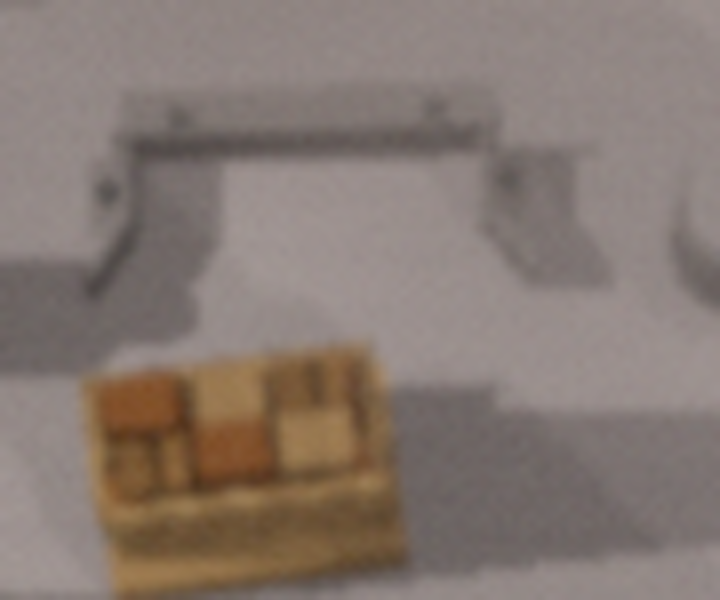

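```bash
cat > fit.py <<'E'
from h import *
from scipy.optimize import least_squares
def u(x,y,o,k=8): return np.array([(x+.5)/k-.5+o[0],(y+.5)/k-.5+o[1]])
S=(225,165);T=(250,140)
obs=[("side","C",(-.032,.062,.16),(312,318)),("side","C",(-.032,-.062,.16),(592,165)),("side","C",(.032,.062,.16),(186,237)),
("side","C",(-.045,-.067,.008),(638,515)),("side","C",(-.045,-.067,.05),(640,422)),
("top","C",(.032,.062,.16),(84,382)),("top","C",(.032,-.062,.16),(372,343)),("top","C",(-.045,.067,.008),(112,598)),("top","C",(-.045,-.067,.008),(408,565)),
("top","C",(-.032,-.062,.16),(392,487)),("top","C",(-.032,.062,.16),(105,520)),
("side","B",(.045,.088,.05),(33,290)),("side","B",(-.02,.1,0),(103,498)),("side","B",(.01,.08,.04),(104,345)),
("top","B",(.045,.088,.05),(115,138)),("top","B",(.045,-.088,.05),(498,134)),("top","B",(-.02,.1,0),(92,295)),("top","B",(.045,.08,0),(133,157)),("top","B",(.045,-.08,0),(490,152))]
def res(p,full=False):
    r=[]
    for c,o,P,px in obs:
        q=proj(c,pose(*(p[:3] if o=="C" else p[3:6]),P))[0]+(p[6:8] if c=="side" else p[8:10])
        r.append(q-u(*px,S if c=="side" else T))
    r=np.array(r)
    return r if full else np.concatenate([r.ravel(),p[6:]/2])
s=least_squares(res,[.568,.132,.128,.68,.105,.025,0,0,0,0],x_scale=[.01,.01,.01]*2+[1]*4,loss="soft_l1")
p=s.x;print(p.round(4))
for o,r in zip(obs,res(p,True)):print(o[0],o[1],o[2],r.round(2))
c,sn=np.cos(p[5]),np.sin(p[5]);d=p[:2]-p[3:5];print("rel",c*d[0]+sn*d[1],-sn*d[0]+c*d[1],p[2]-p[5])
E
python3 fit.py
```

```text
[ 0.5637  0.1238  0.1336  0.6784  0.1007  0.0185  0.1263  0.5049 -1.703
 -0.4261]
side C (-0.032, 0.062, 0.16) [-1.05  1.14]
side C (-0.032, -0.062, 0.16) [ 0.55 -0.47]
side C (0.032, 0.062, 0.16) [-0.61 -0.04]
side C (-0.045, -0.067, 0.008) [ 0.96 -0.63]
side C (-0.045, -0.067, 0.05) [ 0.32 -0.07]
top C (0.032, 0.062, 0.16) [-0.45 -1.09]
top C (0.032, -0.062, 0.16) [ 0.11 -0.53]
top C (-0.045, 0.067, 0.008) [1.15 0.69]
top C (-0.045, -0.067, 0.008) [0.39 0.44]
top C (-0.032, -0.062, 0.16) [-0.16 -0.  ]
top C (-0.032, 0.062, 0.16) [-1.08  0.28]
side B (0.045, 0.088, 0.05) [-0.27 -0.25]
side B (-0.02, 0.1, 0) [ 0.41 -0.03]
side B (0.01, 0.08, 0.04) [-0.41  0.54]
top B (0.045, 0.088, 0.05) [-0.16 -0.74]
top B (0.045, -0.088, 0.05) [ 0.11 -0.41]
top B (-0.02, 0.1, 0) [0.59 0.04]
top B (0.045, 0.08, 0) [0.96 0.38]
top B (0.045, -0.08, 0) [-1.14  0.85]
rel -0.11418940808672683 0.025177264895315857 0.11517912592214027
```

```bash
python3 - <<'E'
from h import *
o=(210,135)
for l,p in [("blueFL",(535,568)),("blueFR",(715,538)),("purR",(260,520)),("purB",(190,600))]:
    a=np.array(cp(*p,o))+[1.7,.4]
    print(l,back("top",a,.008).round(4), back("top",np.array(cp(*p,o))+[1.7,.4],.05).round(3))
a=np.array(cp(515,447,o))+[1.7,.4]; print("blue top left",back("top",a,.16).round(3))
a=np.array(cp(190,600,o))+[1.7,.4]
E
```

```text
blueFL [ 0.3907 -0.0076  0.008 ] [ 0.388 -0.007  0.05 ]
blueFR [ 0.414  -0.1389  0.008 ] [ 0.411 -0.135  0.05 ]
purR [0.4235 0.1931 0.008 ] [0.42  0.189 0.05 ]
purB [0.365 0.242 0.008] [0.363 0.237 0.05 ]
blue top left [0.461 0.009 0.16 ]
```

```bash
python3 - <<'E'
from h import *
overlay(cv2.imread("pics/top0.png"),"top",[],(205,180),160,100,"pics/corr.png",5)
E
```

```text
(no output)
```

View pics/corr.png

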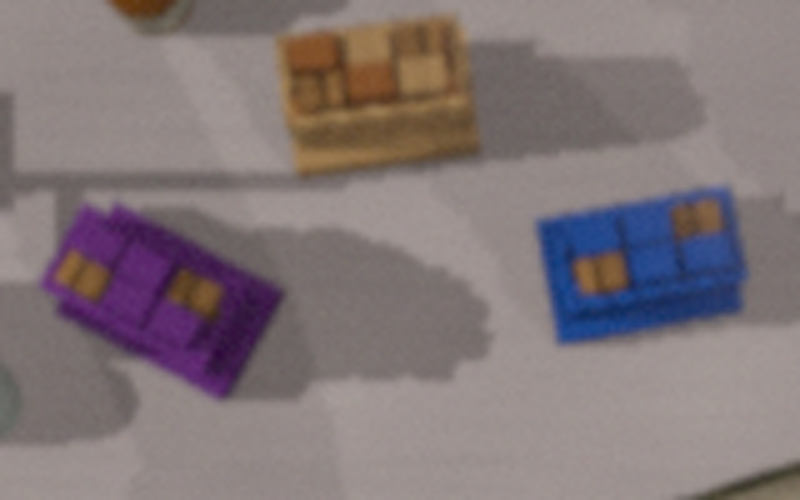

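```bash
cat > to.py <<'E'
import sys
from h import *
from plant import telemetry
def cur():
    o=telemetry.get_obs();q=np.array(o["orientation"]);return o,np.array(o["eef_pos"]),R.from_quat(q[[1,2,3,0]]).as_matrix()
def orient(h,th):
    z=np.array([np.cos(h)*np.sin(th),np.sin(h)*np.sin(th),-np.cos(th)]);y=np.array([-np.sin(h),np.cos(h),0]);return np.stack([np.cross(y,z),y,z],1)
def to(x,y,z,h,th):
    o,p,M=cur();s=M.T@(np.array([x,y,z])-p)/.3;d=R.from_matrix(M.T@orient(h,th)).as_rotvec()/np.pi
    print("slide",s.round(4).tolist(),"dr",d.round(4).tolist())
if __name__=="__main__":
    o,p,M=cur();print(o["time_s"],p.round(4),"z",M[:,2].round(3),"y",M[:,1].round(3),"q",o["joint_pos"].round(2),"F",o["force"].round(1))
    a=list(map(float,sys.argv[1:]))
    for i in range(0,len(a),5): to(*a[i:i+5])
E
python3 to.py .259 -.513 .36 0.13 0  .45 .105 .36 .13 0 .45 .105 .36 .13 .6
```

```text
0.1 [ 0.2591 -0.5127  0.2305] z [-0.001  0.002 -1.   ] y [ 0.451 -0.893 -0.002] q [-1.24  0.31  0.05  1.3  -0.    1.43] F [ 0.1  0.2 -0.2]
slide [-0.0006, -0.0002, -0.4317] dr [-0.0, -0.0008, -0.8925]
slide [1.4965, -1.5518, -0.4287] dr [-0.0, -0.0008, -0.8925]
slide [1.4965, -1.5518, -0.4287] dr [-0.2649, -0.0459, -0.8563]
```

```bash
python3 -m pendant '[{"slide":[0,0,-0.43],"dr":[0,0,0],"hand":85},{"slide":[0,0,-0.43],"dr":[0,0,0],"hand":85},{"slide":[0,0,-0.43],"dr":[0,0,-0.05],"hand":85},{"slide":[0.75,-0.78,-0.43],"dr":[0,0,-0.45],"hand":85},{"slide":[0.75,-0.78,-0.43],"dr":[0,0,-0.45],"hand":85},{"slide":[0.75,-0.78,-0.43],"dr":[0,0,-0.45],"hand":85},{"slide":[0.75,-0.78,-0.43],"dr":[0,0,-0.45],"hand":85},{"slide":[0.75,-0.78,-0.43],"dr":[0,0,-0.45],"hand":85},{"slide":[0.75,-0.78,-0.43],"dr":[0,0,-0.45],"hand":85},{"slide":[0.75,-0.78,-0.43],"dr":[0,0,-0.45],"hand":85},{"slide":[0.75,-0.78,-0.43],"dr":[0,0,-0.45],"hand":85},{"slide":[0.75,-0.78,-0.43],"dr":[0,0,-0.45],"hand":85}]'; python3 to.py .45 .105 .36 .13 0 .45 .105 .36 .13 .6
```

```text
time_s: 1.3
eef_pos: [0.3546, -0.2014, 0.3599]
orientation: [-0.001, 0.586, 0.81, 0.0]
force: [-0.6, -0.8, -0.4]
opening: 0.995
1.3 [ 0.3546 -0.2014  0.3599] z [-0.001  0.002 -1.   ] y [ 0.95   0.312 -0.   ] q [-0.71 -0.02 -0.04  1.56  0.    0.54] F [-0.6 -0.8 -0.4]
slide [0.8708, 0.6212, 0.001] dr [0.0003, -0.0005, -0.4402]
slide [0.8708, 0.6212, 0.001] dr [-0.1315, -0.1597, -0.4262]
```

```bash
python3 -m pendant '[{"slide":[0.87,0.62,0],"dr":[0,0,-0.44],"hand":85},{"slide":[0.87,0.62,0],"dr":[0,0,-0.44],"hand":85},{"slide":[0.87,0.62,0],"dr":[0,0,-0.44],"hand":85},{"slide":[0.87,0.62,0],"dr":[0,0,-0.44],"hand":85},{"slide":[0.87,0.62,0],"dr":[0,0,-0.44],"hand":85},{"slide":[0.87,0.62,0],"dr":[0,0,-0.44],"hand":85},{"slide":[0.87,0.62,0],"dr":[0,0,-0.44],"hand":85},{"slide":[0.87,0.62,0],"dr":[0,0,-0.44],"hand":85},{"slide":[0.87,0.62,0],"dr":[0,0,-0.44],"hand":85},{"slide":[0.87,0.62,0],"dr":[0,0,-0.44],"hand":85},{"slide":[0.87,0.62,0],"dr":[0,0,-0.44],"hand":85}]'; python3 to.py .45 .112 .30 .13 .6 .45 .112 .1 .13 .6
```

```text
time_s: 2.4
eef_pos: [0.4495, 0.1049, 0.3599]
orientation: [-0.001, -0.065, 0.998, 0.001]
force: [-0.7, 0.5, -0.2]
opening: 1.0
2.4 [0.4495 0.1049 0.3599] z [-0.002  0.001 -1.   ] y [-0.129  0.992  0.002] q [ 0.05  0.09  0.08  1.56  0.   -0.08] F [-0.7  0.5 -0.2]
slide [-0.0049, 0.0231, 0.1997] dr [0.0005, -0.1914, -0.0003]
slide [-0.0058, 0.022, 0.8664] dr [0.0005, -0.1914, -0.0003]
```

```bash
python3 -m pendant '[{"slide":[0,0.02,0.2],"dr":[0,-0.19,0],"hand":85},{"slide":[0,0.02,0.2],"dr":[0,-0.19,0],"hand":85},{"slide":[0,0.02,0.2],"dr":[0,-0.19,0],"hand":85},{"slide":[0,0.02,0.2],"dr":[0,-0.19,0],"hand":85},{"slide":[0,0.02,0.2],"dr":[0,-0.19,0],"hand":85},{"slide":[0,0.02,0.2],"dr":[0,-0.19,0],"hand":85}]'; python3 to.py .455 .112 .06 .13 .6; python3 - <<'E'
from plant import eyes
import cv2
for n in("side","top"): cv2.imwrite(f"pics/{n}1.png",eyes.read_camera(n)[:,:,::-1])
E
```

```text
time_s: 3.0
eef_pos: [0.4461, 0.1107, 0.2983]
orientation: [0.292, -0.061, 0.954, 0.02]
force: [1.0, 0.4, 0.7]
opening: 0.994
3.0 [0.4461 0.1107 0.2983] z [ 0.555  0.074 -0.828] y [-0.128  0.992  0.002] q [ 0.03 -0.41 -0.66  0.73  0.06 -0.08] F [1.  0.4 0.7]
slide [0.4202, -0.0015, 0.6748] dr [0.0004, -0.0016, -0.0008]
```

View pics/side1.png

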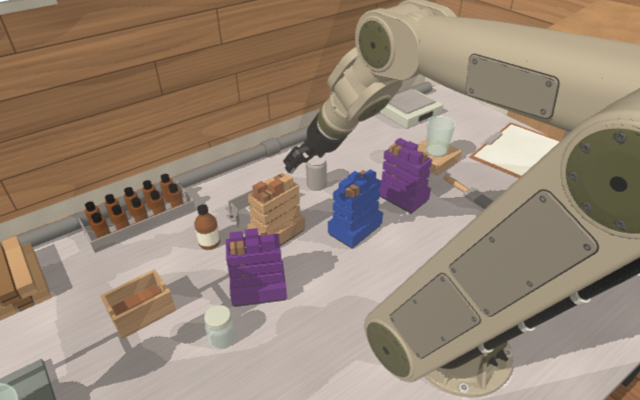

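View pics/top1.png

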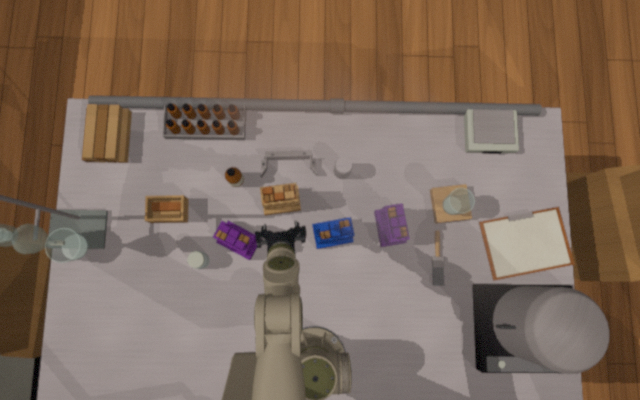

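```bash
python3 -m pendant '[{"slide":[0.42,-0.01,0.67],"dr":[0,0,0],"hand":85},{"slide":[0.42,-0.01,0.67],"dr":[0,0,0],"hand":85},{"slide":[0.42,-0.01,0.67],"dr":[0,0,0],"hand":85},{"slide":[0.42,-0.01,0.67],"dr":[0,0,0],"hand":85},{"slide":[0.42,-0.01,0.67],"dr":[0,0,0],"hand":85},{"slide":[0.42,-0.01,0.67],"dr":[0,0,0],"hand":85},{"slide":[0.42,-0.01,0.67],"dr":[0,0,0],"hand":85}]'; python3 to.py .455 .109 .007 .13 .6
```

```text
time_s: 3.8
eef_pos: [0.4756, 0.114, 0.0786]
orientation: [0.279, -0.061, 0.958, 0.018]
force: [-0.4, 1.5, 0.1]
opening: 0.995
3.8 [0.4756 0.114  0.0786] z [ 0.532  0.069 -0.844] y [-0.128  0.992  0.001] q [ 0.04 -0.08 -1.02  0.06  0.05 -0.07] F [-0.4  1.5  0.1]
slide [0.1874, -0.0081, 0.1637] dr [-0.0, -0.0108, -0.0008]
```

```bash
python3 to.py .485 .113 .04 .13 .5 .485 .113 .007 .13 .5
```

```text
3.8 [0.4756 0.114  0.0786] z [ 0.532  0.069 -0.844] y [-0.128  0.992  0.001] q [ 0.04 -0.08 -1.02  0.06  0.05 -0.07] F [-0.4  1.5  0.1]
slide [0.0432, -0.0075, 0.125] dr [-0.0, 0.021, -0.0008]
slide [0.1022, -0.0076, 0.2178] dr [-0.0, 0.021, -0.0008]
```

```bash
python3 -m pendant '[{"slide":[0.043,-0.007,0.125],"dr":[0,0.021,0],"hand":85},{"slide":[0.06,-0.007,0.155],"dr":[0,0.021,0],"hand":85},{"slide":[0.08,-0.007,0.185],"dr":[0,0.021,0],"hand":85},{"slide":[0.1,-0.007,0.218],"dr":[0,0.021,0],"hand":85},{"slide":[0.1,-0.007,0.218],"dr":[0,0.021,0],"hand":85}]'; python3 to.py .485 .113 .007 .13 .5;  python3 - <<'E'
from plant import eyes
import cv2
for n in("side","top"): cv2.imwrite(f"pics/{n}2.png",eyes.read_camera(n)[:,:,::-1])
from h import *
overlay(cv2.imread("pics/side2.png"),"side",[],(200,140),160,110,"pics/s2c.png",5)
overlay(cv2.imread("pics/top2.png"),"top",[],(220,140),130,110,"pics/t2c.png",5)
E
```

```text
time_s: 4.3
eef_pos: [0.4879, 0.1137, 0.009]
orientation: [0.246, -0.062, 0.967, 0.016]
force: [0.2, 0.9, -0.5]
opening: 0.994
4.3 [0.4879 0.1137 0.009 ] z [ 0.474  0.062 -0.879] y [-0.127  0.992  0.001] q [ 0.04  0.13 -1.03 -0.08  0.04 -0.07] F [ 0.2  0.9 -0.5]
slide [0.012, -0.0011, 0.0011] dr [-0.0, -0.0007, -0.0008]
```

View pics/s2c.png

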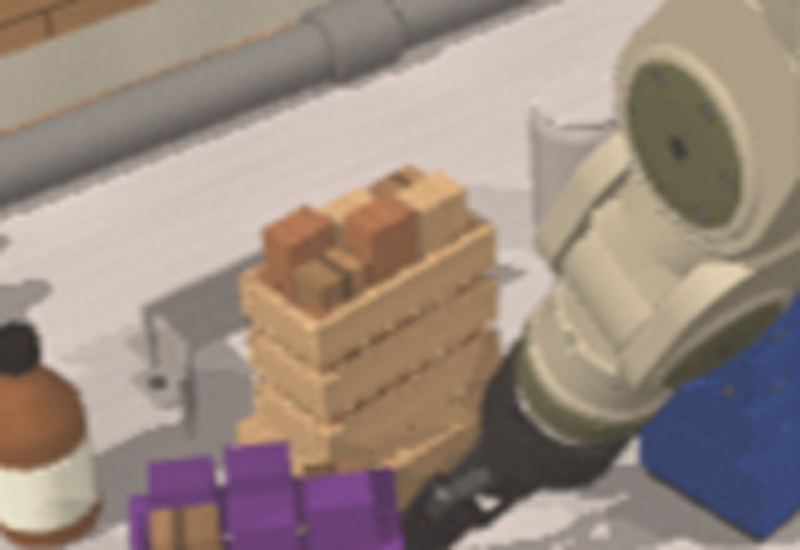

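View pics/t2c.png

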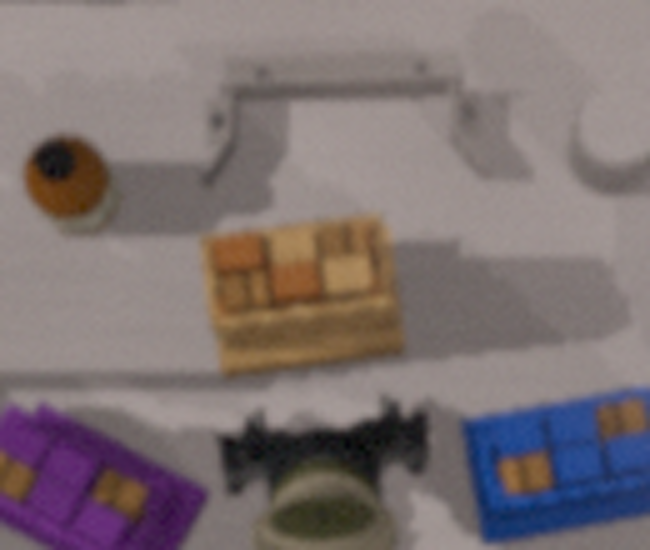

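```bash
python3 - <<'E'
from h import *
for P in [(.4879-.006+.0075,.1137+.057,.025),(.4879+.008,.1137-.056,.025),(.48,.113,.04)]:
    q=proj("top",P)[0]; print(((q-[220,140]+.5)*5-.5).round(0), q.round(1))
E
```

```text
[250. 405.] [269.5 220.5]
[406. 398.] [300.7 219.1]
[328. 416.] [285.2 222.8]
```

```bash
python3 to.py .50 .1195 .008 .134 .5 .512 .121 .008 .134 .5
```

```text
4.4 [0.4883 0.1138 0.0099] z [ 0.475  0.062 -0.878] y [-0.128  0.992  0.001] q [ 0.04  0.12 -1.02 -0.08  0.04 -0.07] F [0.4 0.3 0.1]
slide [-0.033, 0.014, 0.0251] dr [-0.0007, -0.0002, -0.0019]
slide [-0.0684, 0.0138, 0.0444] dr [-0.0007, -0.0002, -0.0019]
```

```bash
python3 -m pendant '[{"slide":[-0.033,0.014,0.025],"dr":[0,0,-0.002],"hand":85},{"slide":[-0.033,0.014,0.025],"dr":[0,0,-0.002],"hand":85},{"slide":[-0.045,0.014,0.032],"dr":[0,0,-0.002],"hand":85},{"slide":[-0.057,0.014,0.038],"dr":[0,0,-0.002],"hand":85},{"slide":[-0.068,0.014,0.044],"dr":[0,0,-0.002],"hand":85}]';python3 to.py .516 .1215 .008 .134 .5 .52 .122 .008 .134 .5
```

```text
time_s: 4.9
eef_pos: [0.5122, 0.1211, 0.0082]
orientation: [0.247, -0.065, 0.967, 0.016]
force: [0.1, 1.0, 0.0]
opening: 0.991
4.9 [0.5122 0.1211 0.0082] z [ 0.475  0.062 -0.878] y [-0.133  0.991 -0.002] q [ 0.06  0.17 -0.97 -0.07  0.03 -0.07] F [0.1 1.  0. ]
slide [-0.0109, -0.0004, 0.0066] dr [-0.0006, -0.0001, 0.0002]
slide [-0.0227, -0.0005, 0.013] dr [-0.0006, -0.0001, 0.0002]
```

Now short steps forward to make contact.

```bash
python3 -m pendant '[{"slide":[-0.006,0,0.003],"dr":[0,0,0],"hand":85},{"slide":[-0.011,0,0.0065],"dr":[0,0,0],"hand":85},{"slide":[-0.017,0,0.01],"dr":[0,0,0],"hand":85},{"slide":[-0.0227,0,0.013],"dr":[0,0,0],"hand":85}]';python3 to.py;  python3 - <<'E'
from plant import eyes
import cv2
for n in("side","top"): cv2.imwrite(f"pics/{n}3.png",eyes.read_camera(n)[:,:,::-1])
from h import *
overlay(cv2.imread("pics/side3.png"),"side",[],(200,140),160,110,"pics/s3c.png",5)
overlay(cv2.imread("pics/top3.png"),"top",[],(220,140),130,110,"pics/t3c.png",6)
E
```

```text
time_s: 5.3
eef_pos: [0.5165, 0.1224, 0.0062]
orientation: [0.244, -0.065, 0.967, 0.016]
force: [-13.0, -0.3, 9.8]
opening: 0.994
5.3 [0.5165 0.1224 0.0062] z [ 0.47   0.063 -0.881] y [-0.134  0.991 -0.001] q [ 0.06  0.18 -0.96 -0.06  0.03 -0.06] F [-13.   -0.3   9.8]
```

View pics/t3c.png

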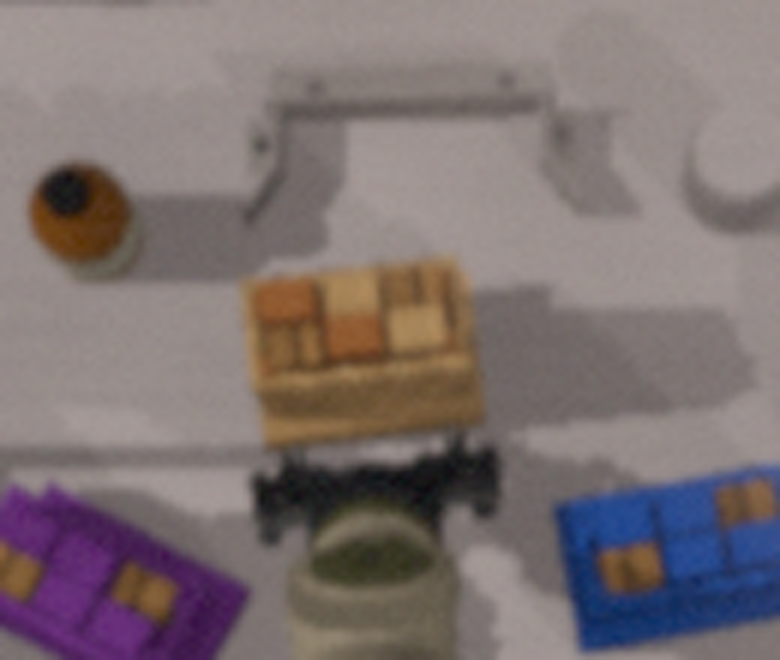

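View pics/s3c.png

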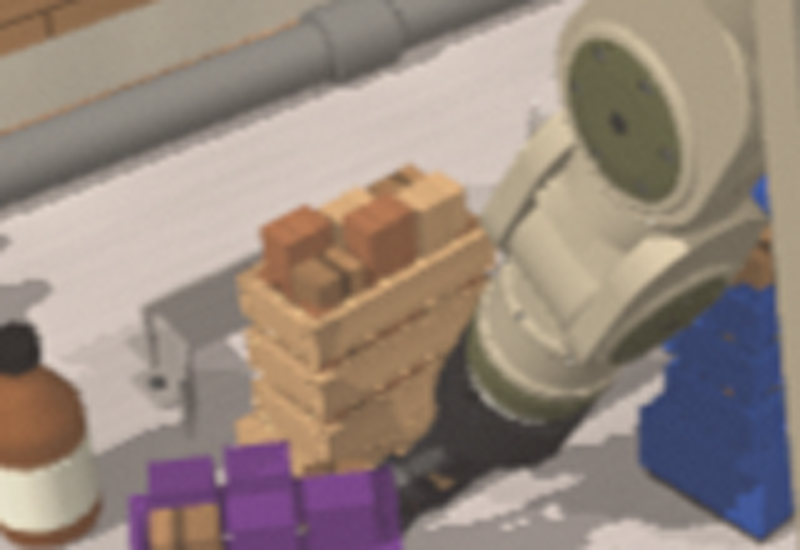

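```bash
python3 to.py .519 .122 .008 .12 .5 .523 .122 .009 .105 .5 .527 .122 .009 .09 .5 
```

```text
5.4 [0.5165 0.1224 0.0062] z [ 0.47   0.063 -0.881] y [-0.134  0.991 -0.001] q [ 0.06  0.18 -0.96 -0.06  0.03 -0.06] F [-10.6  -0.6   7.3]
slide [-0.01, -0.0025, -0.0016] dr [0.0019, -0.002, 0.0042]
slide [-0.0232, -0.0043, 0.0017] dr [0.0042, -0.002, 0.0084]
slide [-0.0349, -0.0061, 0.008] dr [0.0065, -0.002, 0.0126]
```

```bash
python3 to.py .524 .1235 .009 .10 .5 .531 .125 .009 .06 .5 .538 .126 .009 .02 .5
```

```text
5.4 [0.5165 0.1224 0.0062] z [ 0.47   0.063 -0.881] y [-0.134  0.991 -0.001] q [ 0.06  0.18 -0.96 -0.06  0.03 -0.06] F [-10.6  -0.6   7.3]
slide [-0.0267, 0.0002, 0.0036] dr [0.005, -0.002, 0.0098]
slide [-0.0477, 0.002, 0.0149] dr [0.011, -0.002, 0.021]
slide [-0.0684, 0.0022, 0.0261] dr [0.0171, -0.002, 0.0322]
```

```bash
python3 -m pendant '[{"slide":[-0.02,0,0.0],"dr":[0.0025,-0.002,0.005],"hand":85},{"slide":[-0.0267,0,0.0036],"dr":[0.005,-0.002,0.01],"hand":85},{"slide":[-0.037,0.001,0.009],"dr":[0.008,-0.002,0.0155],"hand":85},{"slide":[-0.048,0.002,0.015],"dr":[0.011,-0.002,0.021],"hand":85},{"slide":[-0.058,0.002,0.0205],"dr":[0.014,-0.002,0.0266],"hand":85},{"slide":[-0.068,0.002,0.026],"dr":[0.017,-0.002,0.032],"hand":85}]';python3 to.py;  python3 - <<'E'
from plant import eyes
import cv2
for n in("side","top"): cv2.imwrite(f"pics/{n}4.png",eyes.read_camera(n)[:,:,::-1])
from h import *
overlay(cv2.imread("pics/side4.png"),"side",[],(200,140),160,110,"pics/s4c.png",5)
overlay(cv2.imread("pics/top4.png"),"top",[],(220,140),130,110,"pics/t4c.png",6)
E
```

```text
time_s: 6.0
eef_pos: [0.5382, 0.1261, 0.0088]
orientation: [0.247, -0.009, 0.969, 0.002]
force: [-3.7, 1.3, -2.4]
opening: 0.997
6.0 [0.5382 0.1261 0.0088] z [ 0.479  0.009 -0.878] y [-0.019  1.     0.   ] q [ 0.11  0.21 -0.91 -0.05 -0.04  0.08] F [-3.7  1.3 -2.4]
```

View pics/t4c.png

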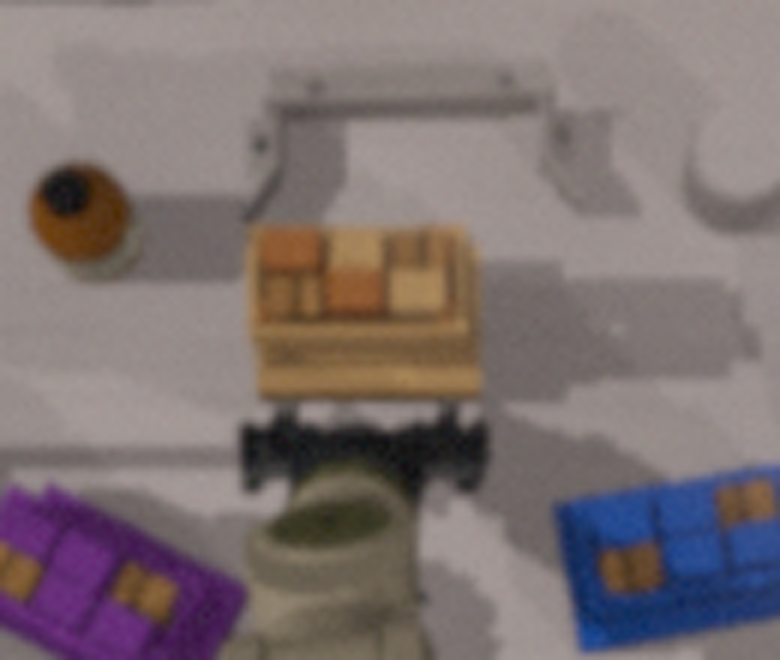

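View pics/s4c.png

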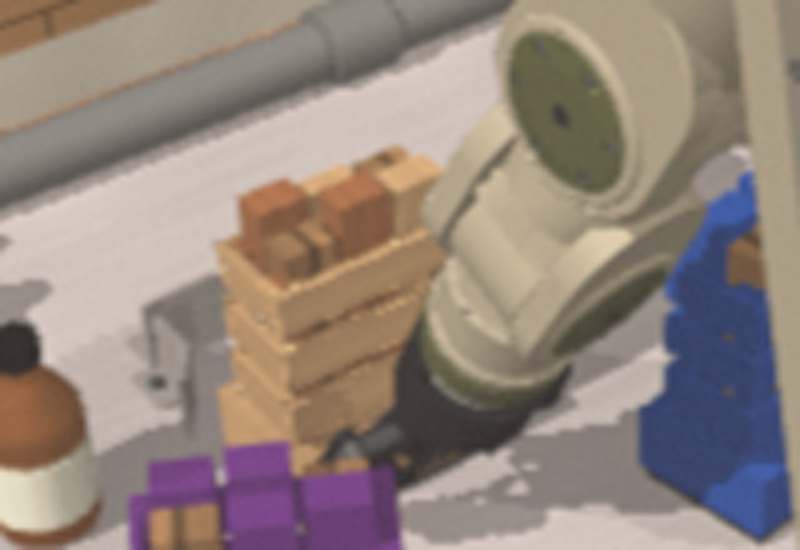

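```bash
python3 to.py .545 .127 .009 -.04 .5 .552 .128 .009 -.10 .5 .563 .126 .009 -.12 .5 .574 .1235 .009 -.14 .5
```

```text
6.1 [0.5388 0.1262 0.0092] z [ 0.48   0.01  -0.877] y [-0.02  1.   -0.  ] q [ 0.11  0.21 -0.91 -0.05 -0.04  0.08] F [-2.5 -0.5 -2.7]
slide [-0.0178, 0.0024, 0.0106] dr [0.0092, 0.0003, 0.0168]
slide [-0.0383, 0.0053, 0.0218] dr [0.0183, 0.0003, 0.0335]
slide [-0.0704, -0.0021, 0.0394] dr [0.0214, 0.0003, 0.0391]
slide [-0.1024, -0.0112, 0.0569] dr [0.0244, 0.0003, 0.0447]
```

```bash
python3 -m pendant '[{"slide":[-0.009,0.001,0.005],"dr":[0.0046,0,0.0084],"hand":85},{"slide":[-0.018,0.0024,0.0106],"dr":[0.0092,0,0.0168],"hand":85},{"slide":[-0.028,0.004,0.016],"dr":[0.0138,0,0.025],"hand":85},{"slide":[-0.038,0.005,0.022],"dr":[0.018,0,0.0335],"hand":85},{"slide":[-0.049,0.003,0.028],"dr":[0.0194,0,0.0354],"hand":85},{"slide":[-0.06,0,0.034],"dr":[0.0204,0,0.0373],"hand":85},{"slide":[-0.07,-0.002,0.0395],"dr":[0.0214,0,0.039],"hand":85},{"slide":[-0.081,-0.005,0.0455],"dr":[0.0224,0,0.041],"hand":85},{"slide":[-0.092,-0.008,0.051],"dr":[0.0234,0,0.043],"hand":85},{"slide":[-0.102,-0.011,0.057],"dr":[0.0244,0,0.0447],"hand":85}]';python3 to.py;  python3 - <<'E'
from plant import eyes
import cv2
for n in("side","top"): cv2.imwrite(f"pics/{n}5.png",eyes.read_camera(n)[:,:,::-1])
from h import *
overlay(cv2.imread("pics/side5.png"),"side",[],(200,140),160,110,"pics/s5c.png",5)
overlay(cv2.imread("pics/top5.png"),"top",[],(220,140),130,110,"pics/t5c.png",6)
E
```

```text
time_s: 7.1
eef_pos: [0.5739, 0.1239, 0.009]
orientation: [0.247, 0.067, 0.966, -0.017]
force: [-7.0, 2.6, 1.9]
opening: 0.996
7.1 [0.5739 0.1239 0.009 ] z [ 0.475 -0.066 -0.877] y [0.139 0.99  0.001] q [ 0.14  0.27 -0.81  0.   -0.13  0.25] F [-7.   2.6  1.9]
```

View pics/t5c.png

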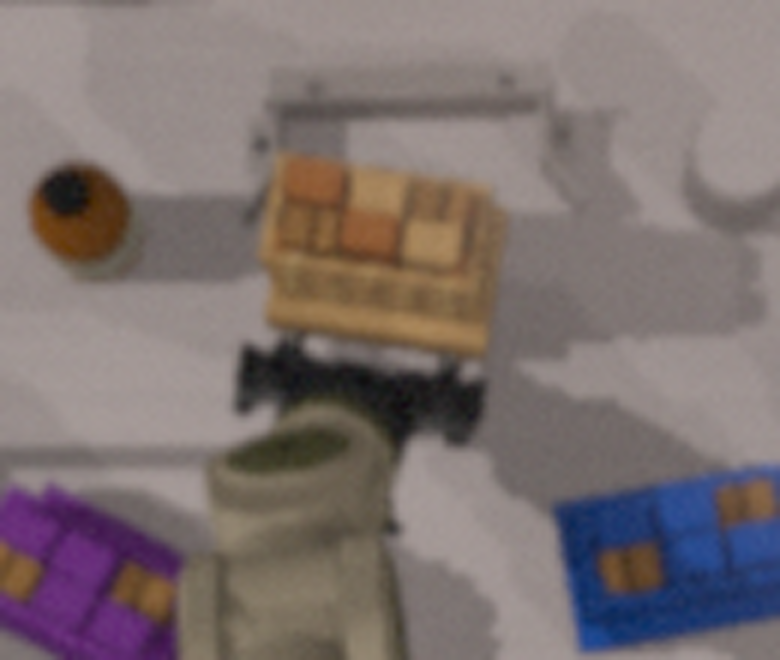

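View pics/s5c.png

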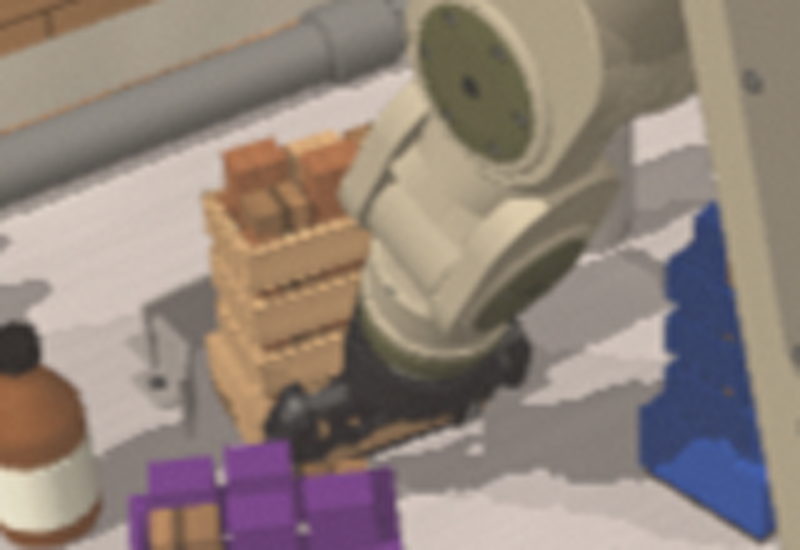

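```bash
python3 to.py .587 .121 .009 -.14 .5 .599 .118 .009 -.13 .5 .607 .1145 .009 -.08 .5 .615 .1115 .009 -.035 .5
```

```text
7.2 [0.5745 0.1237 0.0092] z [ 0.476 -0.066 -0.877] y [0.139 0.99  0.001] q [ 0.14  0.28 -0.81  0.   -0.13  0.25] F [-1.7  1.2 -1.9]
slide [-0.0367, -0.003, 0.0211] dr [0.0002, 0.0005, 0.0001]
slide [-0.0727, -0.0074, 0.0408] dr [-0.0013, 0.0005, -0.0027]
slide [-0.0973, -0.0152, 0.0542] dr [-0.009, 0.0005, -0.0167]
slide [-0.1216, -0.0214, 0.0676] dr [-0.0158, 0.0005, -0.0293]
```

```bash
python3 -m pendant '[{"slide":[-0.012,-0.001,0.007],"dr":[0,0,0],"hand":85},{"slide":[-0.024,-0.002,0.014],"dr":[0,0,0],"hand":85},{"slide":[-0.036,-0.003,0.021],"dr":[0,0,0],"hand":85},{"slide":[-0.048,-0.0045,0.0275],"dr":[-0.0005,0,-0.001],"hand":85},{"slide":[-0.06,-0.006,0.034],"dr":[-0.001,0,-0.002],"hand":85},{"slide":[-0.0725,-0.0075,0.041],"dr":[-0.0015,0,-0.003],"hand":85},{"slide":[-0.081,-0.01,0.0455],"dr":[-0.004,0,-0.0075],"hand":85},{"slide":[-0.089,-0.0125,0.05],"dr":[-0.0065,0,-0.012],"hand":85},{"slide":[-0.097,-0.015,0.054],"dr":[-0.009,0,-0.0165],"hand":85},{"slide":[-0.105,-0.017,0.0585],"dr":[-0.0113,0,-0.0208],"hand":85},{"slide":[-0.113,-0.019,0.063],"dr":[-0.0135,0,-0.025],"hand":85},{"slide":[-0.1215,-0.0215,0.0675],"dr":[-0.0158,0,-0.0293],"hand":85}]';python3 to.py;  python3 - <<'E'
from plant import eyes
import cv2
for n in("side","top"): cv2.imwrite(f"pics/{n}6.png",eyes.read_camera(n)[:,:,::-1])
from h import *
overlay(cv2.imread("pics/side6.png"),"side",[],(200,140),160,110,"pics/s6c.png",5)
overlay(cv2.imread("pics/top6.png"),"top",[],(220,140),130,110,"pics/t6c.png",6)
E
```

```text
time_s: 8.4
eef_pos: [0.6144, 0.1114, 0.0091]
orientation: [0.248, 0.017, 0.969, -0.004]
force: [-8.2, 1.4, 2.5]
opening: 0.995
8.4 [0.6144 0.1114 0.0091] z [ 0.48  -0.017 -0.877] y [ 0.034  0.999 -0.   ] q [ 0.08  0.32 -0.74  0.01 -0.05  0.1 ] F [-8.2  1.4  2.5]
```

View pics/t6c.png

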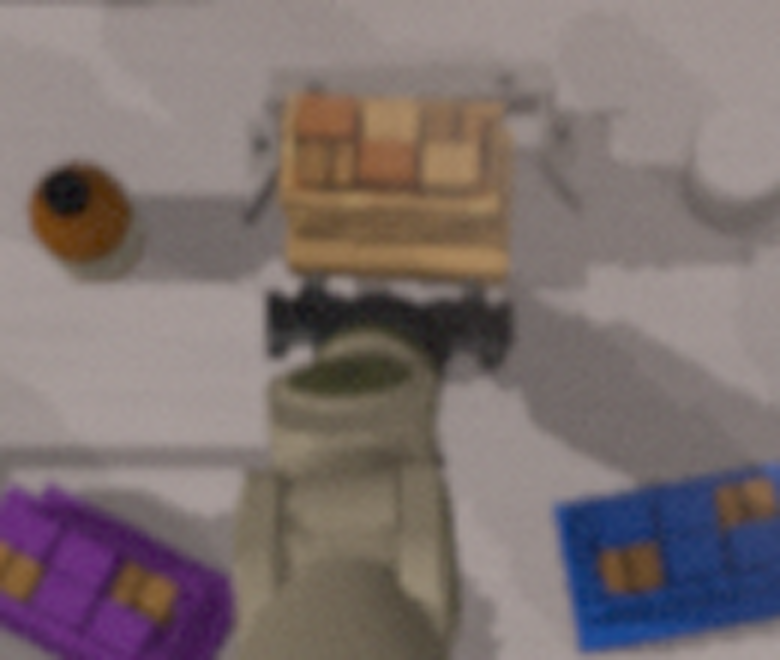

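View pics/s6c.png

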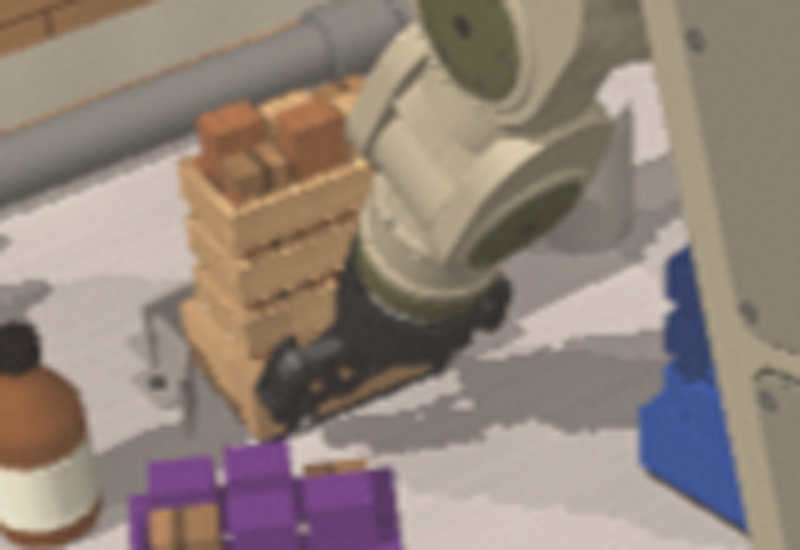

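```bash
python3 to.py .622 .1095 .009 .0 .5 .629 .108 .009 .0185 .5 .634 .108 .009 .0185 .5
```

```text
8.5 [0.6151 0.1111 0.0092] z [ 0.481 -0.017 -0.877] y [ 0.035  0.999 -0.   ] q [ 0.08  0.32 -0.74  0.01 -0.05  0.1 ] F [-4.  -0.1  0.2]
slide [-0.0201, -0.0045, 0.0117] dr [-0.0054, 0.0006, -0.0097]
slide [-0.0407, -0.0086, 0.023] dr [-0.0083, 0.0006, -0.0149]
slide [-0.0553, -0.0081, 0.031] dr [-0.0083, 0.0006, -0.0149]
```

```bash
python3 -m pendant '[{"slide":[-0.01,-0.002,0.006],"dr":[-0.0027,0,-0.005],"hand":85},{"slide":[-0.02,-0.0045,0.0117],"dr":[-0.0054,0,-0.0097],"hand":85},{"slide":[-0.027,-0.006,0.0155],"dr":[-0.0064,0,-0.0115],"hand":85},{"slide":[-0.034,-0.0075,0.0193],"dr":[-0.0073,0,-0.0132],"hand":85},{"slide":[-0.041,-0.0086,0.023],"dr":[-0.0083,0,-0.015],"hand":85}]';python3 to.py .634 .108 .009 .0185 .5
```

```text
time_s: 9.0
eef_pos: [0.628, 0.1078, 0.0089]
orientation: [0.248, -0.009, 0.969, 0.002]
force: [-10.2, 1.3, 5.6]
opening: 0.996
9.0 [0.628  0.1078 0.0089] z [ 0.48   0.009 -0.877] y [-0.019  1.    -0.001] q [ 0.05  0.33 -0.72  0.02 -0.02  0.03] F [-10.2   1.3   5.6]
slide [-0.0177, 0.0002, 0.0093] dr [-0.0, 0.0001, 0.0003]
```

```bash
python3 -m pendant '[{"slide":[-0.006,0,0.003],"dr":[0,0,0],"hand":85},{"slide":[-0.012,0,0.006],"dr":[0,0,0],"hand":85},{"slide":[-0.012,0,0.006],"dr":[0,0,0],"hand":85}]';python3 to.py .638 .108 .009 .0185 .5
```

```text
time_s: 9.3
eef_pos: [0.6295, 0.1077, 0.0083]
orientation: [0.246, -0.01, 0.969, 0.002]
force: [-15.2, -0.8, 10.7]
opening: 0.995
9.3 [0.6295 0.1077 0.0083] z [ 0.476  0.008 -0.879] y [-0.019  1.    -0.001] q [ 0.05  0.34 -0.71  0.03 -0.02  0.03] F [-15.2  -0.8  10.7]
slide [-0.026, 0.0005, 0.0115] dr [-0.0002, -0.0011, 0.0004]
```

```bash
python3 -m pendant '[{"slide":[-0.012,0,0.004],"dr":[0,0,0],"hand":85},{"slide":[-0.018,0,0.007],"dr":[0,0,0],"hand":85},{"slide":[-0.02,0,0.009],"dr":[0,0,0],"hand":85},{"slide":[-0.02,0,0.009],"dr":[0,0,0],"hand":85}]';python3 to.py .638 .108 .009 .0185 .5;  python3 - <<'E'
from plant import eyes
import cv2
for n in("side","top"): cv2.imwrite(f"pics/{n}7.png",eyes.read_camera(n)[:,:,::-1])
from h import *
overlay(cv2.imread("pics/side7.png"),"side",[],(200,140),100,90,"pics/s7c.png",7)
overlay(cv2.imread("pics/top7.png"),"top",[],(240,140),100,70,"pics/t7c.png",8)
E
```

```text
time_s: 9.7
eef_pos: [0.6296, 0.1077, 0.0067]
orientation: [0.241, -0.01, 0.97, 0.001]
force: [-30.4, -0.8, 22.9]
opening: 0.995
9.7 [0.6296 0.1077 0.0067] z [ 0.468  0.008 -0.884] y [-0.02   1.    -0.002] q [ 0.05  0.34 -0.7   0.04 -0.02  0.03] F [-30.4  -0.8  22.9]
slide [-0.0281, 0.0005, 0.0064] dr [-0.0003, -0.0041, 0.0008]
```

View pics/t7c.png

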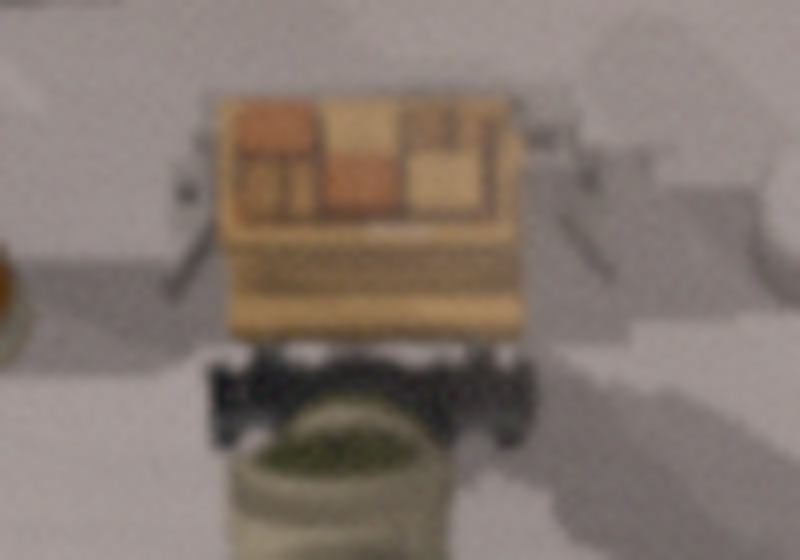

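View pics/s7c.png

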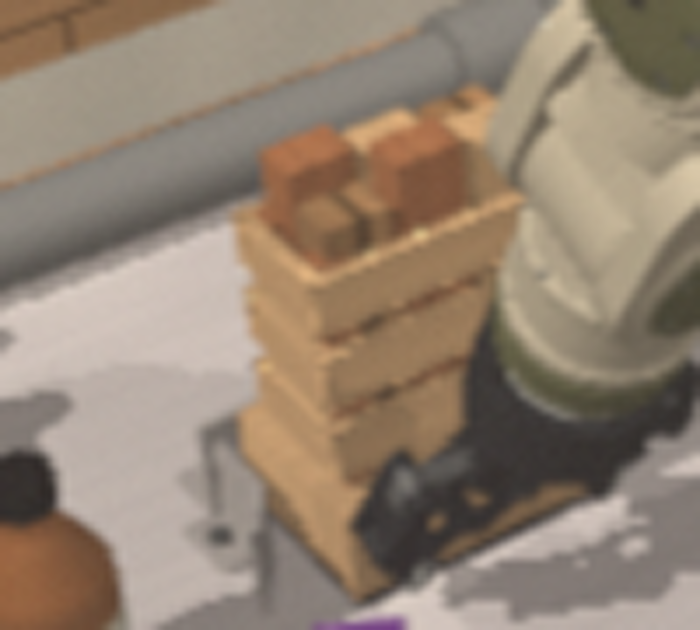

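The push is hard against the stop: the force rose to 30 N with no advance beyond x = 0.6296. I'll back straight off.

```bash
python3 to.py .620 .1077 .0075 .0185 .5 .585 .107 .0075 .0185 .5 .535 .107 .02 .0185 .5
```

```text
9.8 [0.6297 0.1077 0.0068] z [ 0.468  0.008 -0.884] y [-0.02   1.    -0.002] q [ 0.05  0.34 -0.7   0.04 -0.02  0.03] F [-31.4  -1.1  22.8]
slide [0.0273, 0.0008, -0.0173] dr [-0.0004, -0.0041, 0.0008]
slide [0.1304, 0.0008, -0.0719] dr [-0.0004, -0.0041, 0.0008]
slide [0.2582, 0.004, -0.1867] dr [-0.0004, -0.0041, 0.0008]
```

```bash
python3 -m pendant '[{"slide":[-0.005,0,0],"dr":[0,0,0],"hand":85},{"slide":[0.005,0,-0.004],"dr":[0,0,0],"hand":85},{"slide":[0.027,0,-0.0165],"dr":[0,0,0],"hand":85},{"slide":[0.06,0,-0.034],"dr":[0,0,0],"hand":85},{"slide":[0.13,0,-0.072],"dr":[0,0,0],"hand":85},{"slide":[0.2,0.003,-0.13],"dr":[0,0,0],"hand":85},{"slide":[0.258,0.004,-0.187],"dr":[0,0,0],"hand":85},{"slide":[0.258,0.004,-0.187],"dr":[0,0,0],"hand":85}]';python3 to.py;  python3 - <<'E'
from plant import eyes
import cv2
for n in("side","top"): cv2.imwrite(f"pics/{n}8.png",eyes.read_camera(n)[:,:,::-1])
from h import *
B=(.6784,.1035,.0185)
overlay(cv2.imread("pics/side8.png"),"side",[],(200,140),100,90,"pics/s8c.png",7)
overlay(cv2.imread("pics/top8.png"),"top",[],(240,140),100,70,"pics/t8c.png",8)
E
```

```text
time_s: 10.6
eef_pos: [0.5313, 0.107, 0.0196]
orientation: [0.24, -0.01, 0.971, 0.001]
force: [-0.4, -0.4, -0.1]
opening: 0.994
10.6 [0.5313 0.107  0.0196] z [ 0.466  0.008 -0.885] y [-0.021  1.    -0.002] q [ 0.06  0.17 -0.91  0.01 -0.02  0.04] F [-0.4 -0.4 -0.1]
```

View pics/t8c.png

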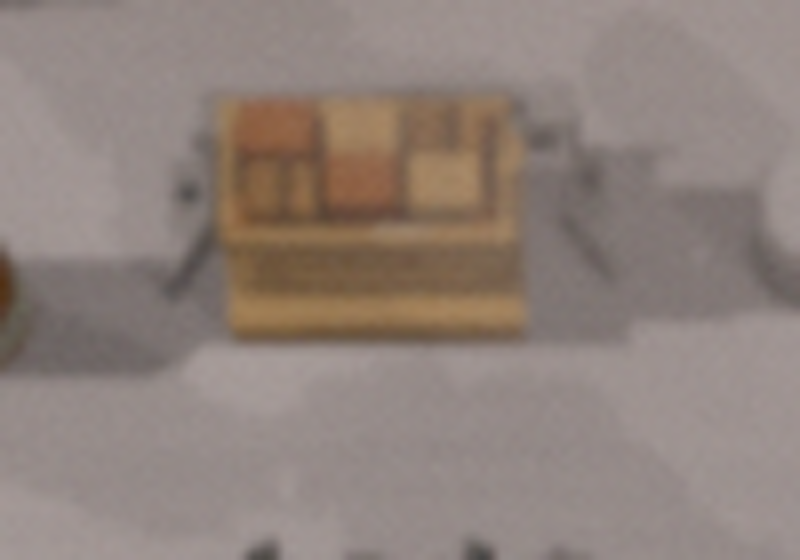

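View pics/s8c.png

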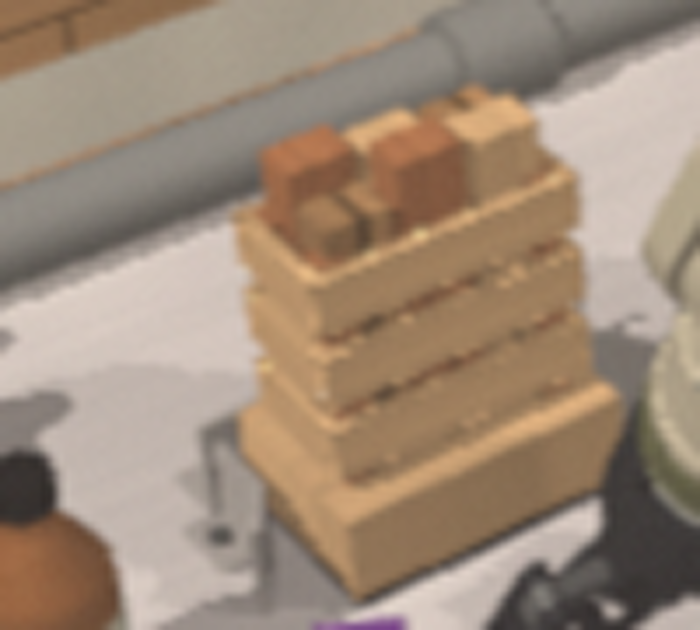

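View pics/top8.png

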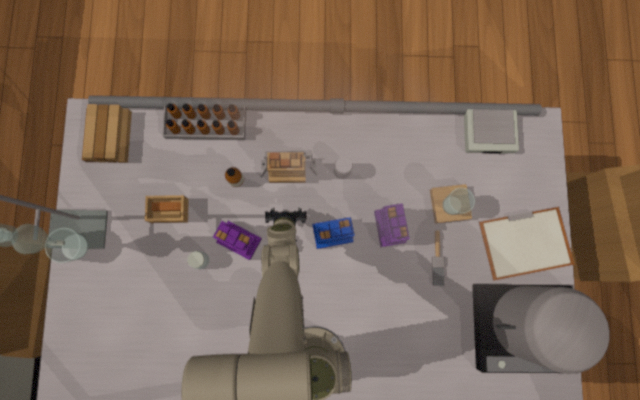

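```bash
sed -e '/^obs=/,/^def res/{/^def res/!d}' fit.py > fit2.py; python3 - <<'E'
from h import *
from scipy.optimize import least_squares
def u(x,y,o,k): return np.array([(x+.5)/k-.5+o[0],(y+.5)/k-.5+o[1]])
T=lambda x,y:u(x,y,(240,140),8);S=lambda x,y:u(x,y,(200,140),7)
obs=[("top",(.032,.062,.16),T(215,97)),("top",(.032,-.062,.16),T(508,93)),("top",(-.032,.062,.16),T(225,243)),("top",(-.032,-.062,.16),T(522,240)),("top",(-.045,.067,.008),T(232,340)),("top",(-.045,-.067,.008),T(525,340)),
("side",(-.032,.062,.16),S(318,288)),("side",(-.032,-.062,.16),S(580,182)),("side",(.032,.062,.16),S(237,218)),("side",(-.045,.067,.008),S(362,600)),("side",(-.045,-.067,.05),S(625,395)),("side",(-.045,.067,.05),S(350,520))]
b={"side":np.array([.126,.505]),"top":np.array([-1.703,-.426])}
def r(p):return np.concatenate([proj(c,pose(*p,P))[0]+b[c]-q for c,P,q in obs])
s=least_squares(r,[.678,.107,.02],x_scale=.01);p=s.x;B=(.6784,.1007,.0185)
d=p[:2]-B[:2];print(p.round(4),"rel",d.round(4),p[2]-B[2]);print(r(p).reshape(-1,2).round(2).tolist())
E
```

```text
[0.6772 0.1046 0.0305] rel [-0.0012  0.0039] 0.011981733663340353
[[0.62, 0.11], [0.33, 0.07], [-0.55, 0.15], [-1.11, -0.06], [0.78, 0.98], [0.24, 0.39], [-0.31, -0.25], [0.25, -1.47], [-0.62, -1.11], [-0.13, 0.24], [-0.2, 0.15], [0.13, 0.65]]
```

```bash
python3 -c "
from plant import order,telemetry
print(telemetry.get_obs()['time_s'],order.job_done())"
```

```text
the job is handed in; nothing more can be done
10.7 None
```

I pushed the tall pale crate into the bay until it stood hard against the back stop, then backed off about 98 mm. I handed the job in at 10.7 s; no verdict was reported.

**Method:** I used the open fingers, tilted back about 0.5 rad, at roughly 20–25 mm height on the foot band. The crate was steered right, then turned square again as it entered the bay. Contact with the stop showed as the force rising to about 30 N (22 N of upward force on the tool) with no further advance.

**Last checks:**

| Check | Measured | Limit |
|---|---|---|
| Crate x from home (two-camera fit) | −1 mm | ±6 mm |
| Crate y from centre line (two-camera fit) | +4 mm | ±18 mm |
| Squareness to the bay | 0.012 rad | 0.06 rad |
| Tool force after backing off | about 0 N | – |

- **Upright:** the crate looks upright in both final views.
- **Bystanders:** they look unmoved against the first picture, but I judged that by eye and did not measure them.
- **Camera disagreement:** the two cameras disagreed by about 1–2 px (3–6 mm) in absolute sideways position. A direct reading of the top view gave about +6.5 mm for y instead of +4 mm, also within the limit.

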